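Clear the die, find the loose bolt and hold its keeper cap open

ROBOT

A 6-joint arm with a two-finger parallel gripper is mounted at the origin on the work surface. World frame = base frame: x ahead of the robot, y to its left, z up, the work surface at z = 0. Lengths are in m, angles in rad, forces in N, time in s.
With the tool pointing down it reaches from about 0.25 to 0.725 m from the base axis. Payload 4 kg.
Tool frame: the origin (TCP) lies on the centre line of the jaws, within the pads' length; the fingertips stand 17 mm ahead of it and the grasp point (between the pads) lies 2 mm behind it; z points along the fingers, y is the line along which they close (so a half turn about z gives the same grasp; the last joint's range is limited). The gripper opens to 85 mm and grips with 20 to 120 N. Pads are 22 mm wide; open, the fingers measure 114 mm over their backs; the gripper's body (76 mm by 85 mm) begins 54 mm behind the grasp point. The pads swing forward as they close: fully open they stand 13 mm farther back than shut.
Start: joints at [1.349, 0.241, 0.005, 1.335, 0, 1.571], TCP at [0.11, 0.488, 0.248] pointing down, gripper open.
Joint ranges: [-2.72, 2.72], [-1.05, 1.87], [-1.09, 1.28], [-1.99, 2.15], [-1.42, 1.44], [-3.14, 3.14]. Speed limits (rad/s): [2.79, 2.79, 3.14, 3.14, 3.14, 3.14].

INTERFACE

Orientations are given as a unit quaternion [x, y, z, w].
In Python, from workcell import get_obs, imaging, order gives the robot as it stands.
- The arm moves only by the tool apply_moves, never from a script. Its argument "targets" is a list that holds one entry, the list of rows, each a list of 5 numbers: the shift along the world's x, y, z in units of 40 mm (1.0 is 40 mm), then the turn about the world's z in degrees, then the gripper command: -1 is shut, 1 is fully open, values between are in proportion. In form: [[[dx, dy, dz, turn, fingers], ...]]. A call has 1 to 8 rows; each row shifts and turns the commanded pose from where the row before left it; what a row does not reach is not made up. A row lasts 1/12 s, in which the tool goes at most 41.7 mm and 7.16 degrees, less where a joint would pass 70% of its speed; a pose out of reach is approached as far as the arm can. A call is refused whole if a number of a shift passes 1 or a number of a turn 7.16, either way. A call with a gripper value outside its range is refused whole. The fingers move at their own pace and stop on an object; the grip force is fixed at half the most. Time passes only in rows, so rows that do not move let the fingers close. It gives the time, the measured TCP pose, the force, the opening and the grip force at its end, in the units of the state.
- get_obs(): the state, without advancing time (a new reading comes with each control period).
- imaging.camera(name): name is "side" or "top" or "wrist"; returns (picture, depth): 384x512x3 uint8, blue, green, red; 384x512 float32, m along the optical axis (not along the pixel's ray), 0 where there is no reading.
- imaging.get_calibration(name): a dict with "camera_matrix" (3x3 intrinsics, pixels), "eye" and "rotation" of the camera in the world; the wrist camera has in their place "hand_eye" (4x4, takes a point from camera to tool coordinates, whose origin is the TCP and whose axes are the flange's). Camera axes: x right, y down, z forward; pixel columns grow to the right and rows downward; lengths in m; the calibration is good to about 2 mm. A picture is of the moment at which its call begins: read the wrist's pose just before it. get_calibration takes no time and is no camera call.
- order.job_done(): hands the job in; it is judged then, once.
The state is a dict: "clock": time; "joint_pos": joint angles; "joint_vel": joint speeds; "tau": joint torques, N m; "eef_pos": TCP position; "tool_rot": TCP orientation; "ft_force": force on the tool from outside, world axes, zero at the start; "ft_torque": the same for the moment, N m; "grip_width": finger opening in m; "grasp_force": force on a finger pad.
Only numpy, scipy, OpenCV 4.12 (cv2) and the standard library are available. Lean on these libraries where they do the work, as an engineer would, in place of code of your own. Each camera call takes 0.05 s, during which the arm holds its last target. There are 200 camera calls.

TASK

First lift the brass escutcheon out of the die cavity and set it upright in the parts tray without dropping it. Then tap the heads of the three bolts on the die bed until you find the loose one, which sinks in its hole when tapped; lift only that bolt's hinged keeper cap about 45 degrees open and finish while holding it there with the gripper, so that a wrench can be put on the bolt. Leave the other two caps shut and do not disturb the carton, the padlock and the key box.

Things in the scene. Friction and masses are not known exactly. Their poses are not given: they have to be found in the camera images.
- escutcheon_mid (a point): brass pressed lock escutcheon (the formed part): round flange 54 mm across and 6 mm thick, with a round upright collar 28 mm across and 30 mm tall on its centre; 36 mm tall in all, about 0.15 kg. The point is its centre, 18 mm above its underside; z points up the collar. It starts flange down in the round die cavity (58 mm across, 8 mm deep, in the top of the bed), so its collar stands 28 mm proud of the die.
- tray: shallow grey plastic parts tray, fixed, 130 x 130 x 28 mm, walls and floor 5 mm, open on top. Origin: centre of its underside. It stands to the left or to the right of the bed.
- bed: steel bed of a small bench forming die, fixed, 210 mm (x) by 270 mm (y), top 45 mm above the table. Origin: on the table under its centre; x points away from the robot at yaw 0. The die cavity is centred at x = -60 mm, y = 0; three bolts stand in a row at x = +35 mm, at y = +95, 0 and -95 mm (bolt 1, 2, 3), each inside the window of its own hinged keeper cap.
- bolt_1_top (a point): top centre of the steel hex head of bolt 1 (24 mm across flats, on a 32 mm round flange); at first 24 mm above the top of the bed and 16 mm above the plate of its cap. Moves with the bolt.
- bolt_1 (a joint): how far bolt 1 has sunk in its hole, m: 0 at the start. A tight bolt stays within about 1 mm of 0 when pressed with up to 25 N; the loose one (any of the three, they look alike) gives way under about 3 N, sinks 7 mm to its stop and stays down.
- cap_1 (a joint): opening angle of the keeper cap round bolt 1, rad: 0 shut (flat), up to 1.2. It hinges on its edge nearest the die, the far edge rises, swinging towards the robot; it falls shut when let go.
- cap_1_tab (a point): centre of the upright lifting tab on the far edge of the cap of bolt 1: tab 10 mm thick (y), 20 mm long (x), 30 mm tall (z), 15 mm above and below this point, standing on the 6 mm thick aluminium cap plate (60 mm wide, with a 40 x 40 mm window for the bolt; 0.18 kg). Axes turn with the cap: x from the hinge to the tab, y along the hinge axis, z up the tab. The hinge axis lies at x = -95 mm, z = -18 mm from this point; the bolt's axis 50 mm from the tab.
- bolt_2_top (a point): top centre of the steel hex head of bolt 2 (24 mm across flats, on a 32 mm round flange); at first 24 mm above the top of the bed and 16 mm above the plate of its cap. Moves with the bolt.
- bolt_2 (a joint): how far bolt 2 has sunk in its hole, m: 0 at the start. A tight bolt stays within about 1 mm of 0 when pressed with up to 25 N; the loose one (any of the three, they look alike) gives way under about 3 N, sinks 7 mm to its stop and stays down.
- cap_2 (a joint): opening angle of the keeper cap round bolt 2, rad: 0 shut (flat), up to 1.2. It hinges on its edge nearest the die, the far edge rises, swinging towards the robot; it falls shut when let go.
- cap_2_tab (a point): centre of the upright lifting tab on the far edge of the cap of bolt 2: tab 10 mm thick (y), 20 mm long (x), 30 mm tall (z), 15 mm above and below this point, standing on the 6 mm thick aluminium cap plate (60 mm wide, with a 40 x 40 mm window for the bolt; 0.18 kg). Axes turn with the cap: x from the hinge to the tab, y along the hinge axis, z up the tab. The hinge axis lies at x = -95 mm, z = -18 mm from this point; the bolt's axis 50 mm from the tab.
- bolt_3_top (a point): top centre of the steel hex head of bolt 3 (24 mm across flats, on a 32 mm round flange); at first 24 mm above the top of the bed and 16 mm above the plate of its cap. Moves with the bolt.
- bolt_3 (a joint): how far bolt 3 has sunk in its hole, m: 0 at the start. A tight bolt stays within about 1 mm of 0 when pressed with up to 25 N; the loose one (any of the three, they look alike) gives way under about 3 N, sinks 7 mm to its stop and stays down.
- cap_3 (a joint): opening angle of the keeper cap round bolt 3, rad: 0 shut (flat), up to 1.2. It hinges on its edge nearest the die, the far edge rises, swinging towards the robot; it falls shut when let go.
- cap_3_tab (a point): centre of the upright lifting tab on the far edge of the cap of bolt 3: tab 10 mm thick (y), 20 mm long (x), 30 mm tall (z), 15 mm above and below this point, standing on the 6 mm thick aluminium cap plate (60 mm wide, with a 40 x 40 mm window for the bolt; 0.18 kg). Axes turn with the cap: x from the hinge to the tab, y along the hinge axis, z up the tab. The hinge axis lies at x = -95 mm, z = -18 mm from this point; the bolt's axis 50 mm from the tab.
- carton: cardboard carton, loose, 75 x 110 x 50 mm, on the side of the bed that the tray is not. Bystander. Origin: centre of its underside.
- padlock: brass padlock lying on the table beyond the bed, body 45 x 42 x 20 mm. Bystander. Origin: centre of the underside of its body.
- key_box: small white box of key blanks, loose, 50 x 90 x 30 mm, beyond the bed. Bystander. Origin: centre of its underside.

How it is judged:
By the outcome, as a careful person would: the job done as asked, in the order asked, and still so for the second after the job is handed in, while the arm keeps its last pose, push and grip.
It also fails if it takes over 59 s, if anything falls off the work surface, if the arm or the gripper's body presses on something with over 40 N, if the wrist force passes 120 N, or if a joint passes its speed limit or range.

## Working session

There is one attempt and no reset: what is moved stays moved. The work goes in short steps, Python scripts to look and compute and a tool call to move; the robot and the scene stay as the last step left them, time stands still between calls to the robot, and variables do not carry over. Pictures are saved under pics/ and viewed, at most 10 in all, crops included, and the job is handed in when it is done.

Besides the shell and the picture viewer there is one more tool, called as a command line: name --argument value ..., lists and objects as JSON in quotes. apply_moves: Moves the arm, as the interface text tells. Its arguments: {"type":"object","properties":{"targets":{"type":"array","items":{"type":"array","items":{"type":"array","items":{"type":"number"}}}}},"required":["targets"]}

```bash
ls; mkdir -p pics; cat > h.py <<'E'
import numpy as np, cv2
from workcell import get_obs, imaging, order
from scipy.spatial.transform import Rotation as R
def cam(n):
    o=get_obs(); p,d=imaging.camera(n); c=imaging.get_calibration(n); K=np.array(c["camera_matrix"])
    if n=="wrist":
        T=np.eye(4); T[:3,:3]=R.from_quat(o["tool_rot"]).as_matrix(); T[:3,3]=o["eef_pos"]
        T=T@np.array(c["hand_eye"])
    else:
        T=np.eye(4); T[:3,:3]=np.array(c["rotation"]); T[:3,3]=c["eye"]
    return p,d,K,T
def cloud(d,K,T):
    v,u=np.mgrid[:d.shape[0],:d.shape[1]]
    P=np.stack([(u-K[0,2])/K[0,0]*d,(v-K[1,2])/K[1,1]*d,d],-1)
    return P@T[:3,:3].T+T[:3,3]
def ray(px,K,T,z):
    r=T[:3,:3]@np.linalg.inv(K)@np.array([px[0],px[1],1.]); return T[:3,3]+r*(z-T[2,3])/r[2]
E
python3 - <<'E'
from h import *
print(get_obs())
for n in("top","side"):
    p,d,K,T=cam(n); cv2.imwrite(f"pics/{n}0.png",p); np.savez(f"{n}0.npz",p=p,d=d,K=K,T=T); print(n,T.round(3),K[0,0])
E
```

```text
pics
{'clock': 0.0, 'joint_pos': array([ 1.34897354e+00,  2.41387792e-01,  3.68998215e-03,  1.33520948e+00,
       -1.05878776e-05,  1.57082855e+00]), 'joint_vel': array([-2.50339555e-03,  6.60855960e-04,  5.59294636e-05,  9.47926197e-04,
       -1.02066818e-04,  1.61224939e-03]), 'tau': array([ 3.39191693e-04, -3.72318470e+01,  2.52406186e+01,  1.71496568e-02,
       -1.12904959e-04,  2.12413660e-06]), 'eef_pos': array([0.1098713 , 0.48714657, 0.24741244]), 'tool_rot': array([ 1.10700086e-01,  9.93853297e-01, -1.04958272e-03, -1.11546608e-04]), 'ft_force': array([ 0.6430544 , -0.30755936, -0.50787307]), 'ft_torque': array([-0.04453968,  0.01359043,  0.03445047]), 'grasp_force': 0.0, 'grip_width': 0.08526849886185452}Traceback (most recent call last):
  File "<stdin>", line 4, in <module>
  File "h.py", line 10, in cam
    T=np.eye(4); T[:3,:3]=np.array(c["rotation"]); T[:3,3]=c["eye"]
                 ~^^^^^^^
ValueError: could not broadcast input array from shape (4,) into shape (3,3)
```

```bash
sed -i 's/T\[:3,:3\]=np.array(c\["rotation"\])/T[:3,:3]=R.from_quat(c["rotation"]).as_matrix()/' h.py
python3 - <<'E'
from h import *
for n in("top","side"):
    p,d,K,T=cam(n); cv2.imwrite(f"pics/{n}0.png",p); np.savez(f"{n}0.npz",p=p,d=d,K=K,T=T); print(n,T.round(3),K[0,0])
print(imaging.get_calibration("wrist"))
E
```

```text
top [[ 0.02  -0.995  0.093  0.523]
 [-0.999 -0.023 -0.032  0.014]
 [ 0.034 -0.093 -0.995  1.014]
 [ 0.     0.     0.     1.   ]] 395.55551864353777
side [[-0.922 -0.29   0.257  0.372]
 [-0.387  0.657 -0.647  0.605]
 [ 0.018 -0.696 -0.718  0.722]
 [ 0.     0.     0.     1.   ]] 369.3567694909971
{'camera_matrix': array([[303.19918177,   0.        , 256.9702634 ],
       [  0.        , 303.19918177, 190.62815199],
       [  0.        ,   0.        ,   1.        ]]), 'hand_eye': array([[ 3.50825451e-04, -9.51895698e-01, -3.06422024e-01,
         7.92210815e-02],
       [ 9.99999897e-01,  2.45381393e-04,  3.82635427e-04,
        -5.75209164e-04],
       [-2.89038753e-04, -3.06422127e-01,  9.51895686e-01,
        -1.25314195e-01],
       [ 0.00000000e+00,  0.00000000e+00,  0.00000000e+00,
         1.00000000e+00]])}
```

View pics/top0.png

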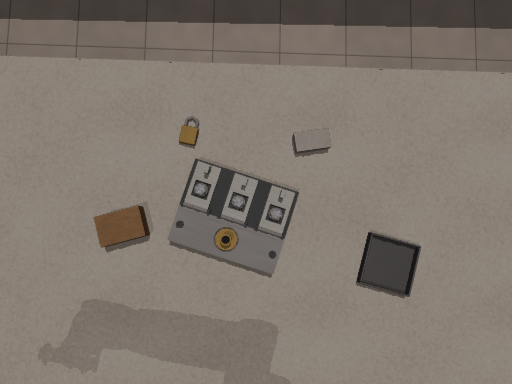

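View pics/side0.png

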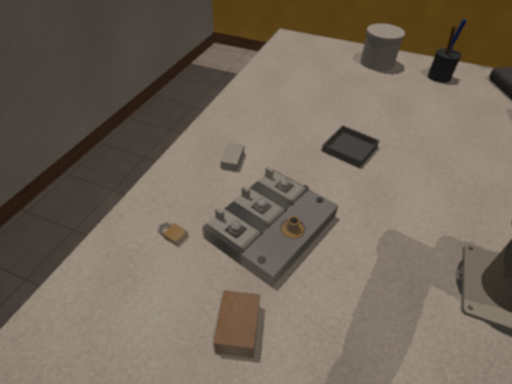

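The top view shows the bed rotated about 15°: collar at (226,239), bolts 1/2/3 at (201,188), (238,201), (276,213), tabs at (208,171), (244,184), (281,195), and the tray on the right at (389,264). The carton is at (120,226) on the left, with the padlock and key box beyond the bed. The side view agrees.

```bash
cat >> h.py <<'E'
MOD=np.array([[-60,0],[35,95],[35,0],[35,-95],[85,95],[85,0],[85,-95]])/1000
def fit(M,W):
    m,w=M.mean(0),W.mean(0); A=(M-m).T@(W-w); y=np.arctan2(A[0,1]-A[1,0],A[0,0]+A[1,1])
    c,s=np.cos(y),np.sin(y); Rm=np.array([[c,-s],[s,c]]); return y,w-Rm@m,Rm
E
python3 - <<'E'
from h import *
f=np.load("top0.npz");p,d,K,T=f["p"],f["d"],f["K"],f["T"]
px=[(226,239),(201,188),(238,201),(276,213),(208,171),(244,184),(281,195)]
z=[.073,.069,.069,.069,.083,.083,.083]
W=np.array([ray(q,K,T,zz)[:2] for q,zz in zip(px,z)])
y,t,Rm=fit(MOD,W); print("yaw",np.degrees(y),"bed",t,"res mm",((MOD@Rm.T+t-W)*1000).round(1).tolist())
print("model pts",(MOD@Rm.T+t).round(4).tolist())
C=cloud(d,K,T)
# tray: dark pixels in the right region
g=p.max(2); m=np.zeros_like(g); m[220:310,340:440]=(g[220:310,340:440]<75)*255
c=max(cv2.findContours(m,0,2)[0],key=cv2.contourArea); r=cv2.minAreaRect(c); print(r)
print("tray corners",[ray(q,K,T,.02).round(3).tolist() for q in cv2.boxPoints(r)],"c",ray(r[0],K,T,.015))
print("depth z: tray floor",C[264,389],"bed",C[245,190],"table",C[300,330])
for q in [(120,226),(189,135),(312,140)]: print(C[q[1],q[0]].round(3))
E
```

```text
yaw -17.054006765602075 bed [0.54238898 0.03675876] res mm [[-2.8, 1.5], [-3.6, 1.4], [-2.4, -0.4], [-3.5, 0.2], [4.7, 3.4], [5.7, -1.7], [1.9, -4.4]]
model pts [[0.485, 0.0544], [0.6037, 0.1173], [0.5758, 0.0265], [0.548, -0.0643], [0.6515, 0.1027], [0.6237, 0.0118], [0.5958, -0.079]]
((388.20587158203125, 264.1764831542969), (55.29811477661133, 53.600372314453125), 14.03624439239502)
tray corners [[0.382, -0.268, 0.02], [0.511, -0.302, 0.02], [0.48, -0.438, 0.02], [0.351, -0.403, 0.02]] c [ 0.43038204 -0.35443188  0.015     ]
depth z: tray floor [ 0.42978092 -0.36077305  0.00337742] bed [0.4706898  0.14045227 0.04427704] table [ 3.37256260e-01 -2.10270418e-01  7.56338725e-05]
[0.513 0.308 0.052]
[0.746 0.156 0.019]
[ 0.739 -0.156  0.031]
```

apply_moves --targets '[[[0.56,-0.675,-0.03,-0.24,1],[0.56,-0.675,-0.03,-0.24,1],[0.56,-0.675,-0.03,-0.24,1],[0.56,-0.675,-0.03,-0.24,1],[0.56,-0.675,-0.03,-0.24,1],[0.56,-0.675,-0.03,-0.24,1],[0.56,-0.675,-0.03,-0.24,1],[0.56,-0.675,-0.03,-0.24,1]]]'

```text
clock: 0.82
eef_pos: [0.2897, 0.2702, 0.2385]
tool_rot: [0.127, 0.992, -0.0, -0.0]
ft_force: [0.4, 0.3, -0.7]
grip_width: 0.0855
grasp_force: 0.0
```

apply_moves --targets '[[[0.56,-0.675,-0.03,-0.24,1],[0.56,-0.675,-0.03,-0.24,1],[0.56,-0.675,-0.03,-0.24,1],[0.56,-0.675,-0.03,-0.24,1],[0.56,-0.675,-0.03,-0.24,1],[0.56,-0.675,-0.03,-0.24,1],[0.56,-0.675,-0.03,-0.24,1],[0.56,-0.675,-0.03,-0.24,1]]]'

```text
clock: 1.48
eef_pos: [0.469, 0.0541, 0.2288]
tool_rot: [0.144, 0.99, 0.0, -0.0]
ft_force: [0.2, 0.5, -0.0]
grip_width: 0.0854
grasp_force: 0.0
```

apply_moves --targets '[[[0,0,0,0,1],[0,0,0,0,1],[0,0,0,0,1]]]'

```text
clock: 1.73
eef_pos: [0.4678, 0.0557, 0.2286]
tool_rot: [0.144, 0.99, -0.0, -0.001]
ft_force: [-0.8, 0.5, -0.1]
grip_width: 0.0854
grasp_force: 0.0
```

```bash
python3 - <<'E'
from h import *
p,d,K,T=cam("wrist"); o=get_obs(); print(o["eef_pos"],o["tool_rot"]); cv2.imwrite("pics/w1.png",p); np.savez("w1.npz",p=p,d=d,K=K,T=T)
E
```

```text
[0.46761876 0.05620236 0.22880402] [ 1.43619256e-01  9.89632813e-01 -6.56383479e-06 -6.36435218e-04]
```

View pics/w1.png

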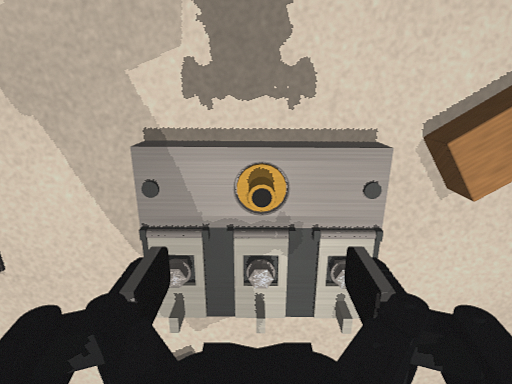

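Wrist view: collar top at (262,198), bolts 3/2/1 at (178,272), (262,272), (342,270), and the bed's front edge along row 147, columns 132–391.

```bash
cat > m.py <<'E'
from h import *
def meas(f):
    p,d,K,T=f["p"],f["d"],f["K"],f["T"]; C=cloud(d,K,T); h=cv2.cvtColor(p,cv2.COLOR_BGR2HSV)
    m=(h[...,0]>12)&(h[...,0]<32)&(h[...,1]>130)&(C[...,2]>.069)&(C[...,2]<.079)
    m[230:]=0
    if m.any():
        u=C[m]; (c,r)=cv2.minEnclosingCircle(u[:,:2].astype(np.float32)); print("collar",c,r,u[:,2].mean(),m.sum())
    for n,q in(("corners",[(132,147),(391,147)]),):
        W=[ray(x,K,T,.045)[:2] for x in q]; print(n,np.round(W,4).tolist(),"yaw",np.degrees(np.arctan2(*(W[1]-W[0])[::-1]))-90,"len",np.linalg.norm(W[1]-W[0]))
    for q,z in(((262,198),.073),((262,272),.069),((342,270),.069),((178,272),.069)): print(q,ray(q,K,T,z).round(4),C[q[1],q[0]].round(4))
E
python3 -c "
from m import *
meas(np.load('w1.npz'))"
```

```text
collar (0.4858236610889435, 0.05402675271034241) 0.014245031401515007 0.07258489818006637 305
corners [[0.4054, -0.0597], [0.4809, 0.1943]] yaw -16.566555311166468 len 0.2649995154515795
(262, 198) [0.4869 0.0546 0.073 ] [0.4868 0.0546 0.073 ]
(262, 272) [0.5694 0.0305 0.069 ] [0.57   0.0304 0.068 ]
(342, 270) [0.5916 0.1139 0.069 ] [0.5922 0.114  0.0681]
(178, 272) [ 0.5435 -0.0564  0.069 ] [ 0.5436 -0.0565  0.0688]
```

apply_moves --targets '[[[0.23,-0.03,-0.5,0,1],[0.23,-0.02,-0.6,0,1],[0,0,-0.7,0,1],[0,0,-0.7,0,1],[0,0,-0.6,0,1],[0,0,-0.4,0,1],[0,0,-0.2,0,1],[0,0,0,0,1]]]'

```text
clock: 2.45
eef_pos: [0.4847, 0.0547, 0.0796]
tool_rot: [0.143, 0.99, -0.0, -0.002]
ft_force: [-0.8, 0.0, 0.8]
grip_width: 0.0853
grasp_force: 0.0
```

apply_moves --targets '[[[0,0,-0.15,0,1],[0,0,-0.1,0,1],[0,0,0,0,1],[0,0,0,0,1]]]'

```text
clock: 2.78
eef_pos: [0.4872, 0.0539, 0.0717]
tool_rot: [0.144, 0.99, 0.0, 0.001]
ft_force: [-0.8, -0.4, -0.3]
grip_width: 0.0853
grasp_force: 0.0
```

```bash
python3 -c "
from h import *
o=get_obs();print(o['eef_pos'],o['ft_force'])
p,d,K,T=cam('wrist');cv2.imwrite('pics/w2.png',p)"
```

```text
[0.48721846 0.0538921  0.07172631] [-0.77879093 -0.3821638  -0.33844633]
```

View pics/w2.png

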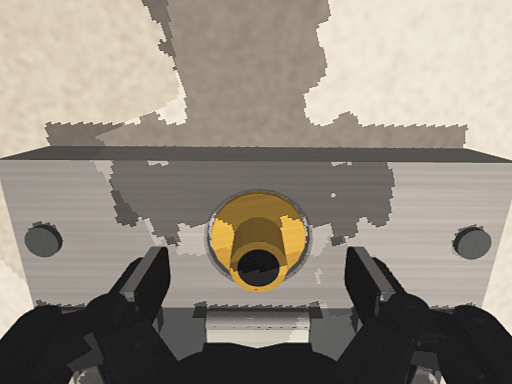

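The collar top at (258,266) sits midway between the fingers, whose tips are at about columns 160 and 352. I lower 2 mm more and close.

apply_moves --targets '[[[0,0,-0.06,0,1],[0,0,0,0,0],[0,0,0,0,-1],[0,0,0,0,-1],[0,0,0,0,-1],[0,0,0,0,-1],[0,0,0,0,-1],[0,0,0,0,-1]]]'

```text
clock: 3.5
eef_pos: [0.4871, 0.0538, 0.0691]
tool_rot: [0.144, 0.99, 0.0, 0.0]
ft_force: [-1.0, -0.0, 2.8]
grip_width: 0.026
grasp_force: 59.0
```

apply_moves --targets '[[[0,0,0,0,-1],[0,0,0,0,-1],[0,0,0,0,-1]]]'

```text
clock: 3.75
eef_pos: [0.4871, 0.0537, 0.0691]
tool_rot: [0.144, 0.99, 0.0, 0.0]
ft_force: [0.1, -1.0, 5.2]
grip_width: 0.0262
grasp_force: 59.1
```

apply_moves --targets '[[[0,0,0.1,0,-1],[0,0,0.2,0,-1],[0,0,0.4,0,-1],[0,0,0.6,0,-1],[0,0,0.6,0,-1],[0,0,0.5,0,-1],[0,0,0.2,0,-1],[0,0,0,0,-1]]]'

```text
clock: 4.42
eef_pos: [0.4882, 0.0539, 0.1749]
tool_rot: [0.144, 0.99, 0.001, 0.002]
ft_force: [0.7, -0.3, -1.2]
grip_width: 0.0262
grasp_force: 59.1
```

apply_moves --targets '[[[0,-0.2,0,0,-1],[-0.05,-0.4,0,0,-1],[-0.1,-0.6,0,0,-1],[-0.1,-0.7,0,0,-1],[-0.1,-0.75,0,0,-1],[-0.1,-0.75,0,0,-1],[-0.1,-0.75,0,0,-1],[-0.1,-0.75,0,0,-1]]]'

```text
clock: 5.08
eef_pos: [0.4588, -0.1437, 0.1706]
tool_rot: [0.144, 0.99, 0.0, -0.002]
ft_force: [0.1, 0.5, -1.1]
grip_width: 0.0261
grasp_force: 59.2
```

apply_moves --targets '[[[-0.1,-0.75,0,0,-1],[-0.1,-0.75,0,0,-1],[-0.1,-0.75,0,0,-1],[-0.1,-0.75,0,0,-1],[-0.1,-0.7,0,0,-1],[-0.1,-0.6,0,0,-1],[-0.1,-0.5,0,0,-1],[-0.1,-0.3,0,0,-1]]]'

```text
clock: 5.75
eef_pos: [0.4269, -0.3481, 0.1703]
tool_rot: [0.145, 0.989, 0.001, -0.002]
ft_force: [0.8, -0.2, -1.5]
grip_width: 0.0259
grasp_force: 59.2
```

apply_moves --targets '[[[0,0,0,0,-1],[0,0,0,0,-1]]]'

```text
clock: 5.92
eef_pos: [0.4276, -0.346, 0.1712]
tool_rot: [0.145, 0.989, 0.001, -0.001]
ft_force: [0.3, -0.0, -1.5]
grip_width: 0.0263
grasp_force: 59.2
```

```bash
python3 -c "
from h import *
p,d,K,T=cam('wrist');C=cloud(d,K,T);o=get_obs();print(o['eef_pos'],o['grip_width'],T[:3,3])
cv2.imwrite('pics/w3.png',p)
m=((C[...,2]>.022)&(C[...,2]<.034)).astype('uint8')*255; m[:, :]=m
P=C[m>0]; P=P[(abs(P[:,0]-.43)<.1)&(abs(P[:,1]+.356)<.1)]
print(cv2.minAreaRect(P[:,:2].astype('float32')),len(P))"
```

```text
[ 0.42806281 -0.34539094  0.1715195 ] 0.025952477987764046 [ 0.35184309 -0.32423689  0.2966929 ]
((0.4300025403499603, -0.3559337556362152), (0.13034993410110474, 0.1295974999666214), 75.67705535888672) 2564
```

View pics/w3.png

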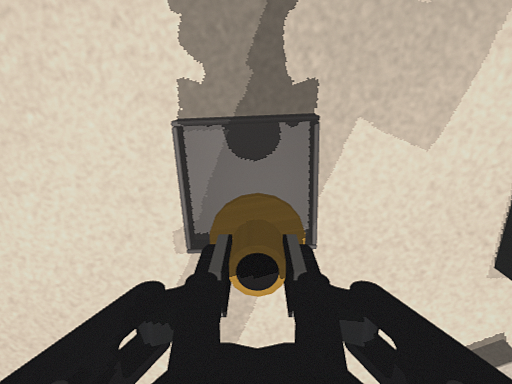

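The escutcheon is held upright (collar top at (257,272)). The tray spans columns 175–318, with its centre at (0.430, -0.356), so I shift and lower.

apply_moves --targets '[[[0.05,-0.25,-0.4,0,-1],[0,0,-0.6,0,-1],[0,0,-0.7,0,-1],[0,0,-0.6,0,-1],[0,0,-0.4,0,-1],[0,0,-0.3,0,-1],[0,0,-0.1,0,-1],[0,0,0,0,-1]]]'

```text
clock: 6.63
eef_pos: [0.4303, -0.3543, 0.0474]
tool_rot: [0.143, 0.99, 0.001, -0.001]
ft_force: [-0.6, -0.5, -0.8]
grip_width: 0.0261
grasp_force: 59.2
```

apply_moves --targets '[[[0,0,-0.05,0,-1],[0,0,-0.05,0,-1],[0,0,-0.03,0,-1],[0,0,0,0,-1],[0,0,0,0,-1]]]'

```text
clock: 7.05
eef_pos: [0.431, -0.3565, 0.044]
tool_rot: [0.144, 0.99, -0.0, 0.0]
ft_force: [0.6, 0.2, -0.9]
grip_width: 0.0261
grasp_force: 59.2
```

apply_moves --targets '[[[0,0,-0.04,0,-1],[0,0,-0.04,0,-1],[0,0,-0.02,0,-1],[0,0,0,0,-1],[0,0,0,0,-1]]]'

```text
clock: 7.47
eef_pos: [0.4307, -0.3562, 0.0394]
tool_rot: [0.144, 0.99, 0.0, -0.0]
ft_force: [-0.5, 0.4, -1.1]
grip_width: 0.0258
grasp_force: 59.2
```

apply_moves --targets '[[[0,0,-0.02,0,-1],[0,0,-0.02,0,-1],[0,0,0,0,-1],[0,0,0,0,-1]]]'

```text
clock: 7.8
eef_pos: [0.4308, -0.3562, 0.0379]
tool_rot: [0.144, 0.99, 0.0, -0.0]
ft_force: [0.3, -0.6, -0.9]
grip_width: 0.0258
grasp_force: 59.2
```

apply_moves --targets '[[[0,0,-0.02,0,-1],[0,0,-0.02,0,-1],[0,0,0,0,-1],[0,0,0,0,-1]]]'

```text
clock: 8.13
eef_pos: [0.4309, -0.3564, 0.0371]
tool_rot: [0.144, 0.99, -0.0, 0.0]
ft_force: [-2.0, 0.9, 5.9]
grip_width: 0.026
grasp_force: 59.7
```

Contact with the tray floor. I release and rise.

apply_moves --targets '[[[0,0,0,0,-0.3],[0,0,0,0,-0.1],[0,0,0,0,0.2],[0,0,0,0,0.2],[0,0,0.1,0,0.2],[0,0,0.3,0,0.2],[0,0,0.5,0,0.2],[0,0,0.7,0,0.2]]]'

```text
clock: 8.8
eef_pos: [0.4293, -0.355, 0.0989]
tool_rot: [0.144, 0.99, 0.001, -0.002]
ft_force: [-0.9, -0.2, -0.3]
grip_width: 0.0511
grasp_force: 0.0
```

apply_moves --targets '[[[0,0,0.8,0,0.2],[0,0,0.8,0,0],[0,0,0.8,0,-1],[0,0,0.3,0,-1],[0,0,0,0,-1],[0,0,0,0,-1]]]'

```text
clock: 9.3
eef_pos: [0.4311, -0.3565, 0.209]
tool_rot: [0.144, 0.99, -0.001, 0.001]
ft_force: [0.6, -0.2, -0.4]
grip_width: -0.0003
grasp_force: 0.0
```

```bash
python3 -c "
from h import *
p,d,K,T=cam('wrist');C=cloud(d,K,T);h=cv2.cvtColor(p,cv2.COLOR_BGR2HSV)
m=(h[...,0]>12)&(h[...,0]<32)&(h[...,1]>130)&(C[...,2]<.06)&(C[...,2]>.004)
P=C[m]; 
for a,b in((.009,.014),(.036,.045)):
  q=P[(P[:,2]>a)&(P[:,2]<b)]; print(len(q), len(q) and cv2.minEnclosingCircle(q[:,:2].astype('float32')), q[:,2].mean() if len(q) else 0)
o=get_obs();print(o['eef_pos'],o['grip_width'])
p,d,K,T=cam('top');cv2.imwrite('pics/top1.png',p);np.savez('top1.npz',p=p,d=d,K=K,T=T)"
```

```text
1086 ((0.42969876527786255, -0.35684695839881897), 0.026813743636012077) 0.010689060736252528
300 ((0.42962685227394104, -0.3569897413253784), 0.014027438126504421) 0.040437756838758936
[ 0.43041082 -0.35596323  0.20758497] -0.0002791832880723526
```

The escutcheon stands upright and centred in the tray (flange top z 11 mm, collar top z 41 mm). Now to the bolts.

apply_moves --targets '[[[0,0.3,0,0,-1],[0,0.6,0,0,-1],[0,0.75,0,0,-1],[0,0.8,0,0,-1],[0,0.8,0,0,-1],[0,0.8,0,0,-1],[0,0.8,0,0,-1],[0,0.8,0,0,-1]]]'

```text
clock: 10.07
eef_pos: [0.4292, -0.1278, 0.2068]
tool_rot: [0.144, 0.99, 0.0, -0.002]
ft_force: [1.2, 1.0, 0.4]
grip_width: 0.0
grasp_force: 0.0
```

apply_moves --targets '[[[0,0.8,0,0,-1],[0,0.8,0,0,-1],[0,0.8,0,0,-1],[0,0.8,0,0,-1],[0,0.75,0,0,-1],[0,0.6,0,0,-1],[0,0.3,0,0,-1],[0,0,0,0,-1]]]'

```text
clock: 10.73
eef_pos: [0.4292, 0.0664, 0.2069]
tool_rot: [0.142, 0.99, 0.0, -0.002]
ft_force: [-0.3, 0.7, 0.2]
grip_width: -0.0
grasp_force: 0.0
```

apply_moves --targets '[[[0,0,0,0,-1],[0,0,0,0,-1]]]'

```text
clock: 10.9
eef_pos: [0.4299, 0.0635, 0.2075]
tool_rot: [0.144, 0.99, -0.0, -0.001]
ft_force: [-0.3, 0.2, 0.0]
grip_width: -0.0001
grasp_force: 0.0
```

```bash
python3 - <<'E'
from h import *
p,d,K,T=cam("wrist"); o=get_obs(); print(o["eef_pos"]); cv2.imwrite("pics/w4.png",p); np.savez("w4.npz",p=p,d=d,K=K,T=T)
C=cloud(d,K,T)
m=((C[...,2]>.0655)&(C[...,2]<.0725)&(C[...,0]<.72)&(C[...,0]>.52)).astype('uint8')
n,l,s,c=cv2.connectedComponentsWithStats(m)
for i in range(1,n):
    if s[i,4]>25:
        P=C[l==i]; print("c",c[i].round(),s[i,4],"mean",P.mean(0).round(4),cv2.minEnclosingCircle(P[:,:2].astype('float32')))
m=((C[...,2]>.079)&(C[...,2]<.088)&(C[...,0]<.72)&(C[...,0]>.52)).astype('uint8')
n,l,s,c=cv2.connectedComponentsWithStats(m)
for i in range(1,n):
    if s[i,4]>15: P=C[l==i]; print("tab",c[i].round(),s[i,4],P.mean(0).round(4),cv2.minAreaRect(P[:,:2].astype('float32')))
E
```

```text
[0.43015157 0.06321802 0.20770061]
c [257. 323.] 107 mean [0.5771 0.0193 0.0687] ((0.5773821473121643, 0.01892567053437233), 0.009244131855666637)
c [347. 329.] 37 mean [0.6111 0.1092 0.0688] ((0.6107219457626343, 0.11027579754590988), 0.0061865560710430145)
```

View pics/w4.png

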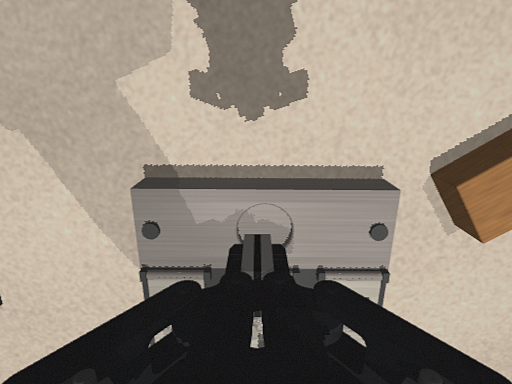

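Only the shut fingers are visible over the bolts here, so I move forward above bolt 2, which puts all the bolts and tabs in clear view.

apply_moves --targets '[[[0.3,-0.08,0,0,-1],[0.6,-0.15,0,0,-1],[0.7,-0.2,0,0,-1],[0.7,-0.2,0,0,-1],[0.6,-0.15,0,0,-1],[0.4,-0.1,0,0,-1],[0,0,0,0,-1],[0,0,0,0,-1]]]'

```text
clock: 11.62
eef_pos: [0.5626, 0.0272, 0.2074]
tool_rot: [0.145, 0.989, -0.0, -0.001]
ft_force: [-0.9, 0.8, 0.0]
grip_width: -0.0
grasp_force: 0.0
```

```bash
cat > b.py <<'E'
from h import *
p,d,K,T=cam("wrist"); o=get_obs(); print(o["eef_pos"]); np.savez("w5.npz",p=p,d=d,K=K,T=T)
C=cloud(d,K,T)
for nm,a,b in(("bolt",.064,.073),("tab",.078,.089)):
    m=((C[...,2]>a)&(C[...,2]<b)&(C[...,0]<.72)&(C[...,0]>.50)).astype('uint8')
    n,l,s,c=cv2.connectedComponentsWithStats(m)
    for i in range(1,n):
        if s[i,4]>40: P=C[l==i]; print(nm,c[i].round(),s[i,4],P.mean(0).round(4),cv2.minEnclosingCircle(P[:,:2].astype('float32')),np.round(cv2.minAreaRect(P[:,:2].astype('float32'))[0],4))
E
python3 b.py; python3 -c "
from h import *
cv2.imwrite('pics/w5.png',np.load('w5.npz')['p'])"
```

```text
[0.56189476 0.02764106 0.20759255]
bolt [159. 198.] 604 [ 0.5487 -0.0639  0.0685] ((0.5488893389701843, -0.06428061425685883), 0.013678915798664093) [ 0.5487 -0.0641]
bolt [261. 199.] 586 [0.5763 0.0264 0.0686] ((0.5768978595733643, 0.026125838980078697), 0.013834487646818161) [0.5766 0.0263]
bolt [363. 199.] 617 [0.6034 0.1167 0.0685] ((0.6041853427886963, 0.11705052852630615), 0.013695314526557922) [0.6039 0.1171]
bolt [165. 243.] 97 [ 0.5937 -0.0755  0.0685] ((0.5970135927200317, -0.07879319787025452), 0.011118646711111069) [ 0.5963 -0.0748]
bolt [355. 244.] 102 [0.6476 0.101  0.0684] ((0.6515898704528809, 0.10204270482063293), 0.011075404472649097) [0.6489 0.0993]
tab [159. 254.] 262 [ 0.5964 -0.0784  0.0823] ((0.5969683527946472, -0.07858883589506149), 0.01114792563021183) [ 0.5968 -0.079 ]
tab [362. 254.] 265 [0.6509 0.1023 0.0822] ((0.6520195007324219, 0.10241992771625519), 0.011269064620137215) [0.6519 0.1023]
```

View pics/w5.png

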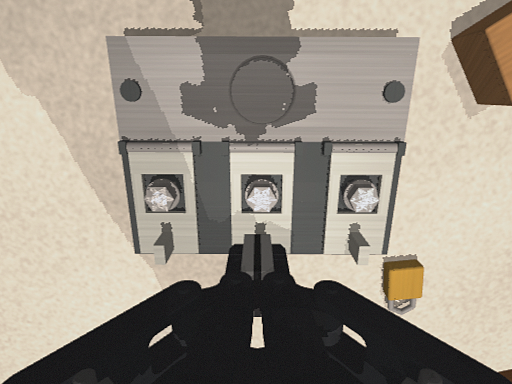

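All three bolts, at (159,198), (261,199), (363,199), and the outer tabs, at (159,254) and (362,254), are clear. I tap bolt 2 first.

apply_moves --targets '[[[0.2,-0.03,-0.3,0,-1],[0.17,0,-0.6,0,-1],[0,0,-0.7,0,-1],[0,0,-0.6,0,-1],[0,0,-0.4,0,-1],[0,0,-0.25,0,-1],[0,0,-0.05,0,-1],[0,0,0,0,-1]]]'

```text
clock: 12.33
eef_pos: [0.577, 0.0274, 0.0918]
tool_rot: [0.144, 0.99, -0.0, -0.001]
ft_force: [0.0, -0.4, -0.4]
grip_width: -0.0002
grasp_force: 0.0
```

apply_moves --targets '[[[0,0,-0.03,0,-1],[0,0,-0.03,0,-1],[0,0,0,0,-1],[0,0,0,0,-1]]]'

```text
clock: 12.67
eef_pos: [0.5782, 0.0274, 0.0908]
tool_rot: [0.144, 0.99, 0.0, 0.001]
ft_force: [0.1, -0.0, 0.5]
grip_width: 0.0001
grasp_force: 0.0
```

apply_moves --targets '[[[0,0,-0.04,0,-1],[0,0,-0.03,0,-1],[0,0,0,0,-1],[0,0,0,0,-1]]]'

```text
clock: 13.0
eef_pos: [0.5775, 0.0274, 0.087]
tool_rot: [0.144, 0.99, -0.0, -0.0]
ft_force: [0.1, 0.0, -0.2]
grip_width: 0.0
grasp_force: 0.0
```

apply_moves --targets '[[[0,0,-0.03,0,-1],[0,0,0,0,-1],[0,0,0,0,-1]]]'

```text
clock: 13.25
eef_pos: [0.5776, 0.0273, 0.0858]
tool_rot: [0.144, 0.99, 0.0, -0.0]
ft_force: [-0.2, 0.7, 0.4]
grip_width: 0.0001
grasp_force: 0.0
```

apply_moves --targets '[[[0,0,-0.03,0,-1],[0,0,0,0,-1],[0,0,0,0,-1]]]'

```text
clock: 13.5
eef_pos: [0.5776, 0.0274, 0.0856]
tool_rot: [0.144, 0.99, 0.0, 0.0]
ft_force: [-1.9, -0.5, 5.3]
grip_width: 0.0002
grasp_force: 2.5
```

apply_moves --targets '[[[0,0,-0.03,0,-1],[0,0,0,0,-1],[0,0,0,0,-1]]]'

```text
clock: 13.75
eef_pos: [0.5776, 0.0274, 0.0855]
tool_rot: [0.144, 0.99, 0.0, 0.001]
ft_force: [-5.1, -0.1, 11.0]
grip_width: 0.0007
grasp_force: 5.5
```

apply_moves --targets '[[[0,0,-0.02,0,-1],[0,0,0,0,-1],[0,0,0,0,-1]]]'

```text
clock: 14.0
eef_pos: [0.5776, 0.0274, 0.0854]
tool_rot: [0.144, 0.99, 0.0, 0.001]
ft_force: [-5.3, -0.8, 14.5]
grip_width: -0.0002
grasp_force: 7.5
```

Bolt 2 holds at 14.5 N, so it is tight. Next is bolt 1.

apply_moves --targets '[[[0,0,0.3,0,-1],[0,0,0.5,0,-1],[0.165,0.56,0,0,-1],[0.165,0.56,0,0,-1],[0.165,0.56,0,0,-1],[0.165,0.56,-0.2,0,-1],[0,0,-0.3,0,-1],[0,0,-0.1,0,-1]]]'

```text
clock: 14.67
eef_pos: [0.6033, 0.1183, 0.089]
tool_rot: [0.143, 0.99, -0.0, -0.001]
ft_force: [-0.5, 0.0, -1.2]
grip_width: -0.0001
grasp_force: 0.0
```

apply_moves --targets '[[[0,0,-0.03,0,-1],[0,0,0,0,-1],[0,0,0,0,-1]]]'

```text
clock: 14.92
eef_pos: [0.604, 0.1162, 0.0899]
tool_rot: [0.144, 0.99, -0.0, 0.0]
ft_force: [0.4, 0.3, 0.6]
grip_width: 0.0003
grasp_force: 0.0
```

apply_moves --targets '[[[0,0,-0.06,0,-1],[0,0,-0.04,0,-1],[0,0,0,0,-1],[0,0,0,0,-1]]]'

```text
clock: 15.25
eef_pos: [0.6041, 0.1166, 0.0858]
tool_rot: [0.144, 0.99, 0.0, 0.0]
ft_force: [0.4, -0.1, 0.4]
grip_width: -0.0002
grasp_force: 0.2
```

apply_moves --targets '[[[0,0,-0.03,0,-1],[0,0,0,0,-1],[0,0,0,0,-1]]]'

```text
clock: 15.5
eef_pos: [0.6042, 0.1167, 0.0856]
tool_rot: [0.144, 0.99, -0.0, 0.001]
ft_force: [-2.9, -1.0, 7.3]
grip_width: -0.0
grasp_force: 2.9
```

apply_moves --targets '[[[0,0,-0.03,0,-1],[0,0,0,0,-1],[0,0,0,0,-1]]]'

```text
clock: 15.75
eef_pos: [0.6042, 0.1167, 0.0855]
tool_rot: [0.144, 0.99, -0.0, 0.001]
ft_force: [-5.2, -0.9, 11.7]
grip_width: -0.0001
grasp_force: 5.5
```

Bolt 1 is tight as well. Now I confirm that bolt 3 gives.

apply_moves --targets '[[[0,0,0.3,0,-1],[0,0,0.5,0,-1],[-0.23,-0.753,0,0,-1],[-0.23,-0.753,0,0,-1],[-0.23,-0.753,0,0,-1],[-0.23,-0.753,0,0,-1],[-0.23,-0.753,0,0,-1],[-0.23,-0.753,-0.2,0,-1]]]'

```text
clock: 16.42
eef_pos: [0.5494, -0.0651, 0.1087]
tool_rot: [0.144, 0.99, 0.0, 0.002]
ft_force: [0.6, -0.4, 0.2]
grip_width: 0.0003
grasp_force: 0.0
```

apply_moves --targets '[[[0,0,-0.3,0,-1],[0,0,-0.1,0,-1],[0,0,-0.03,0,-1],[0,0,0,0,-1],[0,0,0,0,-1]]]'

```text
clock: 16.83
eef_pos: [0.5494, -0.0629, 0.0902]
tool_rot: [0.143, 0.99, 0.0, 0.0]
ft_force: [-1.2, -0.2, 0.3]
grip_width: 0.0001
grasp_force: 0.0
```

apply_moves --targets '[[[0,0,-0.06,0,-1],[0,0,-0.04,0,-1],[0,0,0,0,-1],[0,0,0,0,-1]]]'

```text
clock: 17.17
eef_pos: [0.5489, -0.0634, 0.086]
tool_rot: [0.144, 0.99, -0.0, 0.0]
ft_force: [0.8, 0.8, -0.1]
grip_width: 0.0
grasp_force: 0.0
```

apply_moves --targets '[[[0,0,-0.03,0,-1],[0,0,-0.03,0,-1],[0,0,0,0,-1],[0,0,0,0,-1]]]'

```text
clock: 17.5
eef_pos: [0.5489, -0.0637, 0.0835]
tool_rot: [0.144, 0.99, 0.0, 0.0]
ft_force: [-0.4, 0.4, 0.4]
grip_width: 0.0001
grasp_force: 0.4
```

It is giving way with almost no force. I continue to the stop.

apply_moves --targets '[[[0,0,-0.04,0,-1],[0,0,-0.04,0,-1],[0,0,-0.04,0,-1],[0,0,0,0,-1],[0,0,0,0,-1]]]'

```text
clock: 17.92
eef_pos: [0.5489, -0.0638, 0.0791]
tool_rot: [0.144, 0.99, 0.0, 0.0]
ft_force: [-1.3, 0.8, 4.3]
grip_width: -0.0
grasp_force: 2.4
```

apply_moves --targets '[[[0,0,-0.03,0,-1],[0,0,-0.02,0,-1],[0,0,0,0,-1],[0,0,0,0,-1]]]'

```text
clock: 18.25
eef_pos: [0.549, -0.0638, 0.0789]
tool_rot: [0.144, 0.99, 0.0, 0.001]
ft_force: [-5.7, 1.1, 16.4]
grip_width: 0.0
grasp_force: 8.0
```

Bolt 3 sank 7 mm to its stop, so it is the loose one. I rise, open part way and go above its tab.

apply_moves --targets '[[[0,0,0.4,0,-1],[0,0,0.7,0,-1],[0,0,0.6,0,0],[0.3,-0.09,0,0,0],[0.3,-0.09,0,0,0],[0.3,-0.1,0,0,0],[0.3,-0.09,0,0,0],[0,0,0,0,0]]]'

```text
clock: 18.92
eef_pos: [0.5985, -0.0795, 0.144]
tool_rot: [0.144, 0.99, -0.0, 0.001]
ft_force: [0.6, -0.3, 0.7]
grip_width: 0.0426
grasp_force: 0.0
```

apply_moves --targets '[[[0,0,0,0,0],[0,0,0,0,0]]]'

```text
clock: 19.08
eef_pos: [0.5959, -0.0785, 0.144]
tool_rot: [0.144, 0.99, -0.0, -0.001]
ft_force: [-0.0, -0.1, -0.0]
grip_width: 0.0425
grasp_force: 0.0
```

```bash
python3 b.py; python3 -c "
from h import *
cv2.imwrite('pics/w6.png',np.load('w5.npz')['p'])
print(get_obs()['grip_width'])"
```

```text
[ 0.59581626 -0.0784628   0.14415784]
bolt [400. 142.] 1236 [0.5763 0.0256 0.068 ] ((0.5769227743148804, 0.026215869933366776), 0.014017343521118164) [0.5767 0.0261]
bolt [257. 199.] 60 [ 0.5875 -0.0764  0.0683] ((0.5875921845436096, -0.0762983039021492), 0.00472487136721611) [ 0.5874 -0.0762]
bolt [386. 209.] 202 [0.6209 0.0091 0.0685] ((0.6242917776107788, 0.01158346887677908), 0.01110025029629469) [0.6215 0.0086]
tab [257. 218.] 457 [ 0.5961 -0.079   0.0825] ((0.5968736410140991, -0.07915237545967102), 0.011204661801457405) [ 0.5969 -0.0791]
tab [398. 219.] 540 [0.6237 0.0111 0.0822] ((0.6241682171821594, 0.011203850619494915), 0.011270350776612759) [0.6245 0.0117]
0.042542200636638834
```

View pics/w6.png

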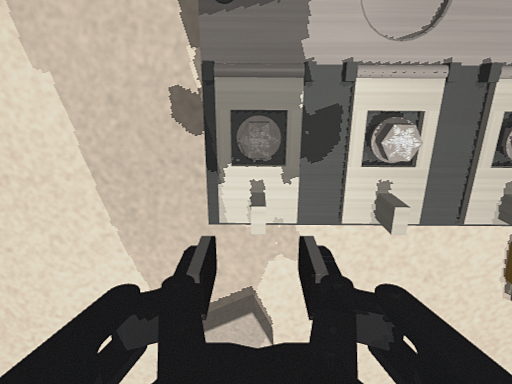

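Bolt 3 now sits visibly lower (258,138). Its tab at (257,218) is centred between the fingers. I descend and grip.

apply_moves --targets '[[[0.02,-0.01,-0.3,0,0],[0,0,-0.5,0,0],[0,0,-0.4,0,0],[0,0,-0.25,0,0],[0,0,-0.15,0,0],[0,0,-0.05,0,0],[0,0,0,0,0],[0,0,0,0,0]]]'

```text
clock: 19.8
eef_pos: [0.5981, -0.079, 0.0795]
tool_rot: [0.144, 0.99, -0.0, 0.001]
ft_force: [0.4, 0.4, 0.5]
grip_width: 0.0425
grasp_force: 0.0
```

apply_moves --targets '[[[0,0,-0.05,0,0],[0,0,-0.03,0,0],[0,0,0,0,0],[0,0,0,0,-1],[0,0,0,0,-1],[0,0,0,0,-1],[0,0,0,0,-1],[0,0,0,0,-1]]]'

```text
clock: 20.47
eef_pos: [0.5978, -0.0785, 0.0758]
tool_rot: [0.144, 0.99, 0.0, 0.0]
ft_force: [-0.2, 2.2, 1.5]
grip_width: 0.0091
grasp_force: 59.7
```

apply_moves --targets '[[[0,0,0,0,-1],[0,0,0,0,-1]]]'

```text
clock: 20.63
eef_pos: [0.5978, -0.0785, 0.0758]
tool_rot: [0.144, 0.99, 0.0, 0.0]
ft_force: [0.0, 3.6, 2.8]
grip_width: 0.0085
grasp_force: 59.7
```

apply_moves --targets '[[[-0.033,0.01,0.102,0,-1],[-0.033,0.01,0.102,0,-1],[-0.041,0.013,0.099,0,-1],[-0.041,0.012,0.099,0,-1],[-0.049,0.015,0.095,0,-1],[-0.049,0.015,0.095,0,-1],[0,0,0,0,-1]]]'

```text
clock: 21.22
eef_pos: [0.587, -0.0753, 0.0995]
tool_rot: [0.144, 0.99, 0.0, -0.001]
ft_force: [2.4, 4.7, -4.5]
grip_width: 0.0091
grasp_force: 58.6
```

```bash
cat > ang.py <<'E'
from h import *
o=get_obs(); e=np.array(o["eef_pos"]); print(e,o["ft_force"],o["grip_width"])
u=np.array([.957,-.291]); H=np.array([.5969,-.0790])-.095*u
print("arc r",(e[:2]-H)@u,e[2]+.002-.05)
f=cam("wrist"); p,d,K,T=f; C=cloud(d,K,T)
# cap-3 plate points: bed frame relative to hinge
X=(C[...,:2]-H)@u; Y=(C[...,:2]-H)@np.array([.291,.957]); Z=C[...,2]
for s in(-1,1):
    m=(abs(Y*s-.025)<.004)&(X>.005)&(X<.1)&(Z>.054)
    if m.sum()>20:
        a=np.polyfit(X[m],Z[m],1); print("side",s,m.sum(),"slope deg",np.degrees(np.arctan(a[0])))
E
python3 ang.py
```

```text
[ 0.58698259 -0.0752962   0.09954369] [ 2.41070296  4.65675749 -4.51016426] 0.009088082951214545
arc r 0.08448158704882426 0.051543685631321876
side -1 4045 slope deg 42.74683868350135
side 1 4153 slope deg 42.78128355444472
```

```bash
python3 - <<'E'
s=open('ang.py').read().split("for s in")[0]+'''
t=np.degrees(np.arctan2(Z-.05,X)-np.arcsin(.003/np.hypot(X,Z-.05).clip(.01)))
for s in(-1,1):
    m=(abs(Y*s-.025)<.003)&(np.hypot(X,Z-.05)>.03)&(np.hypot(X,Z-.05)<.08)&(X>0)&(t>4)
    h,b=np.histogram(t[m],np.arange(0,91,3)); print(s,m.sum(),[(int(b[i]),int(h[i])) for i in np.argsort(-h)[:4]])
for s in (95,0):  # other caps: plate height
    q=MOD[0]*0+np.array([.0]);
'''
open('ang.py','w').write(s.split("for s in (95")[0])
E
python3 ang.py
```

```text
[ 0.58708555 -0.07533098  0.09930946] [ 1.22293778  4.8235301  -4.68960941] 0.00837419026830172
arc r 0.08459023523452609 0.05130945570205138
-1 1003 [(12, 908), (15, 83), (9, 12), (0, 0)]
1 1002 [(12, 896), (15, 98), (9, 8), (0, 0)]
```

The cap is at about 14°, following the arc. I continue.

apply_moves --targets '[[[-0.057,0.017,0.09,0,-1],[-0.057,0.017,0.09,0,-1],[-0.064,0.02,0.085,0,-1],[-0.064,0.019,0.085,0,-1],[-0.071,0.022,0.079,0,-1],[-0.071,0.021,0.079,0,-1],[0,0,0,0,-1]]]'

```text
clock: 21.9
eef_pos: [0.5714, -0.0706, 0.1192]
tool_rot: [0.144, 0.99, 0.001, -0.001]
ft_force: [2.3, 4.4, -7.8]
grip_width: 0.0087
grasp_force: 58.5
```

apply_moves --targets '[[[-0.077,0.024,0.072,0,-1],[-0.077,0.023,0.072,0,-1],[-0.083,0.025,0.065,0,-1],[-0.083,0.025,0.065,0,-1],[-0.088,0.027,0.057,0,-1],[-0.088,0.026,0.057,0,-1],[0,0,0,0,-1],[0,0,0,0,-1]]]'

```text
clock: 22.57
eef_pos: [0.5517, -0.0646, 0.1344]
tool_rot: [0.144, 0.99, 0.001, -0.001]
ft_force: [3.5, 4.5, -7.7]
grip_width: 0.0091
grasp_force: 58.6
```

```bash
python3 ang.py
```

```text
[ 0.55168313 -0.06459982  0.13438068] [ 3.48496701  4.533727   -7.66650617] 0.009080946441712883
arc r 0.04758735752870731 0.08638068190956093
-1 771 [(42, 574), (39, 196), (36, 1), (0, 0)]
1 762 [(42, 589), (39, 173), (0, 0), (3, 0)]
```

The cap is at about 43°. A small nudge, then I let it settle and take a final look.

apply_moves --targets '[[[-0.036,0.011,0.02,0,-1],[-0.036,0.011,0.02,0,-1],[0,0,0,0,-1],[0,0,0,0,-1],[0,0,0,0,-1],[0,0,0,0,-1]]]'

```text
clock: 23.12
eef_pos: [0.5492, -0.0639, 0.1359]
tool_rot: [0.144, 0.99, 0.001, -0.001]
ft_force: [2.8, 5.9, -8.8]
grip_width: 0.0091
grasp_force: 58.4
```

```bash
python3 ang.py; python3 -c "
from h import *
p=cam('side')[0];q=cam('wrist')[0];cv2.imwrite('pics/fin.png',cv2.resize(np.hstack([p,q]),(800,300)))"
```

```text
[ 0.54922851 -0.06387596  0.13585082] [ 2.80785738  5.86521192 -8.84760438] 0.009079565385950839
arc r 0.045027636745549444 0.08785082284437672
-1 756 [(42, 689), (45, 63), (39, 4), (0, 0)]
1 754 [(42, 692), (45, 60), (39, 2), (0, 0)]
```

View pics/fin.png

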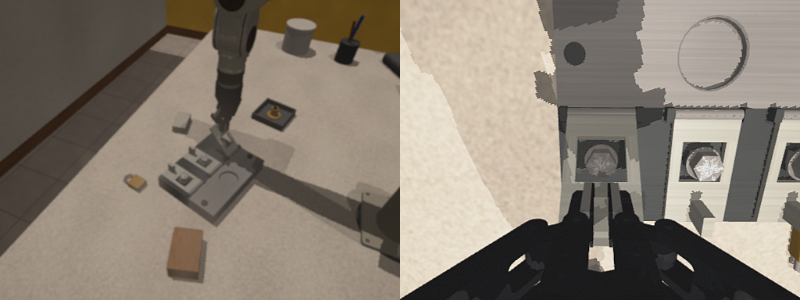

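The escutcheon is upright in the tray (275,112), cap 3 is held open at about 44° with its bolt exposed (600,160), and the other caps are shut. The carton, padlock and key box are untouched.

```bash
python3 -c "
from workcell import order
print(order.job_done())"
```

```text
the job is handed in; nothing more can be done
None
```

The job is handed in: the escutcheon stands upright in the tray, bolt 3 was the loose one (it sank 7 mm when tapped), and the gripper is holding its cap at about 44° with the other two caps shut.

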